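Hang the rinsed steel pail to dry on the rack's double hook

TASK

First raise the folded swing handle of the small steel pail until it stands upright, with the pail still standing on the ledge. Then hang the pail by the middle of its handle on the double hook under the shelf of the drying rack, resting on both prongs with the pail hanging free and still, and let go. Leave the cups, the tumbler, the saucer, the filter cartridge and the cutlery pot where they are.

Things in the scene. Friction and masses are not known exactly. Their poses are not given: they have to be found in the camera images.
- pail: Loose plain steel pail, the only vessel with a swing handle: 90 mm high, 88 mm across the foot, 108 mm across the rim, about 0.4 kg. Origin at the centre of its underside, z up. The handle lies folded out over its -x side, which faces roughly to the robot's left (+y), and hinges about its y axis. The pail stands free and slides or tips if pushed with over about 1.5 N at handle height.
- pail_hinge (a point): Midpoint of the handle's hinge line, on the pail's axis 82 mm above its underside. Its axes are the pail's.
- handle (a joint): Angle of the swing handle in rad: 0 folded level towards the pail's -x, 1.571 standing straight up (pail upright), growing as it is raised, stop at 2.9. The hinge is slightly stiff (0.035 N m, and the handle weighs 40 g), so the handle stays where it is left; it takes roughly 1 N at the bar to raise it.
- handle_bar (a point): Middle of the handle's straight cross bar: round, 10 mm thick, 100 mm long, parallel to the pail's y, 85 mm from the hinge line. Two 6 mm legs run from its ends to the ears, 62 mm either side of the middle. Folded, there is a 26 mm gap between bar and rim; upright, its centre is 167 mm above the pail's underside and the point's z axis points along the pail's +x.
- rack: Fixed steel drying rack, open front facing its own -x, roughly to the robot's left (+y), towards the pail. Origin on the ledge straight below the hook seat. Drip tray 6 mm thick, from 75 mm in front of the origin to 105 mm behind, 150 mm wide. Two 12 mm posts 75 mm behind the origin, 68 mm either side, joined by a 10 mm cross rail 246 mm above the ledge.
- shelf_edge (a point): Middle of the lower front edge of the rack's white shelf board, 315 mm above the ledge, 10 mm behind the hook seat. The board is 160 mm wide, 80 mm deep, 14 mm thick; a jar and a box stand on it (60 mm). A gripper held vertical over the hook would strike it; one tilted 30 to 45 degrees, fingers pointing down and to the rack's +x, body leaning out to the front, goes under it.
- hook_seat (a point): Where the middle of the bar lies when hung, 205 mm above the ledge, midway between the two hook prongs. Axes are the rack's: x to the rear, y along the bar. Prongs 8 mm thick, 32 mm either side, run along x: trough bottom 16 mm long, upturned tips 22 mm in front (tops 15 mm above the seat point: bar centre must pass 20 mm above it), and a 37 degree slope up to the cross rail behind.
- jug: Fixed white plastic purifier jug with hinged lid, 150 mm across, 230 mm tall, with a handle that reaches 125 mm out along its +x; origin at the centre of its underside. Stands farther from the robot than the rack.
- cup_a: Loose stainless steel cup, no handle, 74 mm across, 78 mm tall; origin at the centre of its underside.
- cup_b: Loose stainless steel cup, the same as the other.
- tumbler: Loose glass tumbler standing on the saucer with a ribbed base, 68 mm across, 85 mm tall; origin at the centre of its underside.
- saucer: Loose green melamine saucer, 140 mm across, 16 mm tall; origin at the centre of its underside.
- cartridge: Loose blue filter cartridge standing upright, 56 mm across, 130 mm tall; origin at the centre of its underside.
- cutlery_pot: Loose blue ceramic cutlery pot, 88 mm across, 110 mm tall, with sticks up to 205 mm; origin at the centre of its underside.
There are look-alikes about, which are no part of the job. Leave any purple look-alike of the pail alone.

How it is judged:
By the outcome, as a careful person would: the job done as asked, in the order asked, and still so for the second after the job is handed in, with the robot touching nothing.
It also fails if it takes over 54 s, if anything falls off the work surface, if the arm or the gripper's body presses on something with over 40 N, if the wrist force passes 120 N, or if a joint passes its speed limit or range.

ROBOT

A 6-joint arm with a two-finger parallel gripper is mounted at the origin on the work surface. World frame = base frame: x ahead of the robot, y to its left, z up, the work surface at z = 0. Lengths are in mm, angles in rad, forces in N, time in s.
With the tool pointing down it reaches from about 350 to 975 mm from the base axis. Payload 7.1 kg.
Tool frame: the origin (TCP) lies midway between the tips of the shut fingers; the grasp point (between the pads) lies ctrl.grip_point_offset behind it (ctrl.grip_point_offset is the distance from the TCP to the grasp point, in mm); z points along the fingers, y is the line along which they close (so a half turn about z gives the same grasp; the last joint's range is limited). The gripper opens to 88 mm and grips with 3 to 60 N. Pads are 20 mm wide; open, the fingers measure 115 mm over their backs; the gripper's body (75 mm by 178 mm) begins 61 mm behind the grasp point.
Start: joints at [1.184, 0.423, 1.63, -0, 1.089, -0.019], TCP at [224.695, 583.195, 222.675] pointing down, gripper open.
Joint ranges: [-3, 3], [-0.9, 2.11], [0.09, 2.58], [-1.31, 4.45], [0.11, 2.69], [-2.54, 2.54]. Speed limits (rad/s): [2.39, 2.39, 3.01, 3.14, 3.14, 3.14].

INTERFACE

Orientations are given as a rotation vector (axis times angle).
In Python, from workcell import ctrl, get_image, close_job, finder gives the robot as it stands.
- The arm moves only by the tool servo_tool, never from a script. Its argument "deltas" is a list of rows, each a list of 2 entries, a list of its own where there are three numbers: the shift along the tool's x, y, z in mm, then the turn, a rotation vector about the tool's x, y, z in rad. A call has 1 to 5 rows; each row is the pose to reach, as a shift and turn from the pose commanded when the call began, along the tool's axes at that moment; what a row does not reach only later rows make up. A row lasts 1/12 s, in which the tool goes at most 41.7 mm and 7.16 degrees, less where a joint would pass 70% of its speed; a pose out of reach is approached as far as the arm can. A call with a gripper value outside its range is refused whole. "grip" is the closure, from -1 (fully open) to 1 (shut), so that 0 is half open, set as the call begins (left out, the last holds). The fingers move at their own pace and stop on an object; the grip force is fixed at half the most. Time passes only in rows, so rows that repeat a pose let the fingers close. It gives the time, the measured TCP pose, the force, the opening and the grip force at its end, in the units of the state.
- ctrl.get_obs(): the state, without advancing time (a new reading comes with each control period).
- get_image(name): name is "scene" or "top" or "wrist"; returns a dict with "frame" (480x640x3 uint8, blue, green, red), "depth" (480x640 float32, mm along the optical axis (not along the pixel's ray), 0 where there is no reading), "K" (3x3 intrinsics, pixels), "pose" (4x4, takes a point from camera to world coordinates). Camera axes: x right, y down, z forward; pixel columns grow to the right and rows downward; lengths in mm; the calibration is good to about 2 mm. A picture is of the moment at which its call begins.
- close_job(): hands the job in; it is judged then, once.
Trained networks look in a picture, given as the dict that the camera call returned (one of the last four; its "shot" number tells which), for a name from the list of things; names that differ only in an ending like _2 or _b are one class to them, and where a whole thing is asked for, a point or a joint stands for the part that bears it (a point fixed in the world has none). Each returns a list of dicts, best first, with "score" (0 to 1); they miss things now and then, are a little off and sometimes report something else, mostly with a low value. They report only what shows in the picture. A call takes as long as a camera call. They do not tell look-alikes from the thing itself.
- finder.search_frame(query, picture): "rect" ([centre column, centre row, width, height] as shares, 0 to 1, of the picture: columns of its width, rows of its height, round what is visible of it).
- finder.silhouettes(query, picture): "mask" (480x640 bool, what is visible of it) and "rect" ([centre column, centre row, width, height] as shares, 0 to 1, of the picture: columns of its width, rows of its height, round what is visible of it).
The state is a dict: "t": time; "qpos": joint angles; "qvel": joint speeds; "joint_torque": joint torques, N m; "ee_pos": TCP position; "orientation": TCP orientation; "ft_force": force on the tool from outside, world axes, zero at the start; "moment": the same for the moment, N m; "width": finger opening in mm; "grasp_force": force on a finger pad.
Only numpy, scipy, OpenCV 4.12 (cv2) and the standard library are available. Lean on these libraries where they do the work, as an engineer would, in place of code of your own. Each camera call takes 0.05 s, during which the arm holds its last target. There are 200 camera calls.

## Working session

There is one attempt and no reset: what is moved stays moved. The work goes in short steps, Python scripts to look and compute and a tool call to move; the robot and the scene stay as the last step left them, time stands still between calls to the robot, and variables do not carry over. Pictures are saved under pics/ and viewed, at most 10 in all, crops included, and the job is handed in when it is done.

Besides the shell and the picture viewer there is one more tool, called after "Request:" in YAML: its name, and indented under it one key for each argument. servo_tool: Moves the arm, as the interface text tells. Its arguments: {"type":"object","properties":{"deltas":{"type":"array","items":{"type":"array"}},"grip":{"type":"number"}},"required":["deltas"]}

```bash
mkdir -p pics; ls
cat > h.py <<'E'
import numpy as np, cv2
from scipy.spatial.transform import Rotation as R
from workcell import ctrl, get_image, close_job, finder
def cloud(p):
    K=np.array(p["K"]);d=p["depth"];v,u=np.mgrid[:480,:640]
    c=np.stack([(u-K[0,2])*d/K[0,0],(v-K[1,2])*d/K[1,1],d],-1)
    T=np.array(p["pose"]);w=c@T[:3,:3].T+T[:3,3];w[d<=0]=np.nan;return w
def proj(p,X):
    T=np.linalg.inv(np.array(p["pose"]));c=T[:3,:3]@np.array(X)+T[:3,3];K=np.array(p["K"]);q=K@c;return q[:2]/q[2]
def st():
    o=ctrl.get_obs();print({k:np.round(o[k],3).tolist() for k in("t","qpos","ee_pos","orientation","ft_force","width","grasp_force")});return o
E
python3 - <<'E'
from h import *
import pickle
st();print(ctrl.grip_point_offset)
ims={}
for n in("scene","top"):
    p=get_image(n);ims[n]=p;cv2.imwrite(f"pics/{n}0.png",p["frame"]);w=cloud(p)
    print(n,np.round(p["pose"],2).tolist(),p["K"][0][0])
    for q in("pail","handle","rack","shelf_edge","hook_seat","jug"):
        for s in finder.silhouettes(q,p)[:3]:
            m=s["mask"];print(q,round(s["score"],2),np.round(np.array(s["rect"])*[640,480,640,480]),np.round(np.nanmedian(w[m],0)),np.round(np.nanpercentile(w[m][:,2],[2,98])))
pickle.dump(ims,open("ims.pkl","wb"))
E
```

```text
pics
{'t': 0.0, 'qpos': [1.184, 0.424, 1.631, -0.0, 1.089, -0.019], 'ee_pos': [224.488, 582.68, 221.893], 'orientation': [-0.574, -3.088, 0.002], 'ft_force': [0.886, -0.375, -0.319], 'width': 87.77, 'grasp_force': 0.0}
18.700000000000003
scene [[-0.2, 0.8, -0.57, 1203.67], [0.98, 0.17, -0.1, 284.28], [0.01, -0.58, -0.82, 1152.16], [0.0, 0.0, 0.0, 1.0]] 483.23424521932907
pail 0.9 [499. 263.  49.  49.] [396. 628.  64.] [ 3. 92.]
pail 0.78 [304. 274.  57.  54.] [539. 108.  55.] [ 1. 96.]
pail 0.71 [198. 175.  55.  51.] [ 269. -284.   62.] [ 1. 93.]
handle 0.72 [247. 342.  36.  35.] [751.  23.  37.] [ 0. 79.]
handle 0.71 [316. 270.  33.  51.] [532. 179.  92.] [ 45. 100.]
handle 0.69 [218. 164.  17.  25.] [ 244. -214.   85.] [-3. 90.]
rack 0.78 [168. 194. 115. 157.] [ 488. -263.  133.] [ -0. 389.]
shelf_edge 0.95 [169. 196. 115. 151.] [ 489. -262.  138.] [  1. 389.]
hook_seat 0.62 [168. 193. 114. 152.] [ 485. -264.   92.] [ -1. 389.]
jug 0.91 [150. 310.  84. 108.] [ 785. -180.  214.] [ 23. 229.]
top [[-0.01, -0.99, 0.12, 356.55], [-1.0, 0.01, 0.01, 148.57], [-0.01, -0.12, -0.99, 1721.07], [0.0, 0.0, 0.0, 1.0]] 486.5689618130733
pail 0.91 [333. 235.  48.  45.] [562. 114.  22.] [-2. 98.]
pail 0.89 [457. 321.  40.  41.] [ 280. -300.   33.] [-2. 95.]
pail 0.66 [256. 302.  50.  46.] [314. 402.  19.] [-2. 95.]
handle 0.76 [270. 291.  13.   9.] [375. 338.  87.] [77. 94.]
handle 0.64 [440. 321.  25.  43.] [ 261. -222.   86.] [-2. 93.]
handle 0.62 [186. 268.  40.  22.] [488. 622.  85.] [-2. 96.]
shelf_edge 0.91 [451. 254.  81.  59.] [ 474. -256.   14.] [ -1. 391.]
hook_seat 0.62 [452. 253.  82.  60.] [ 475. -256.   13.] [ -2. 391.]
jug 0.86 [432. 167.  50.  71.] [ 744. -187.  217.] [ 50. 230.]
```

View pics/scene0.png

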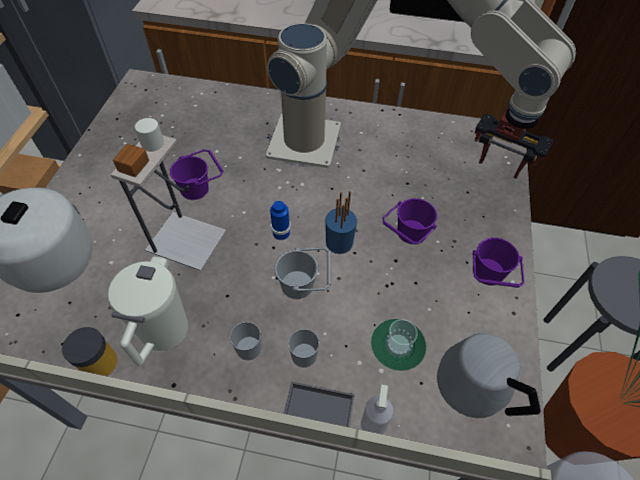

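View pics/top0.png

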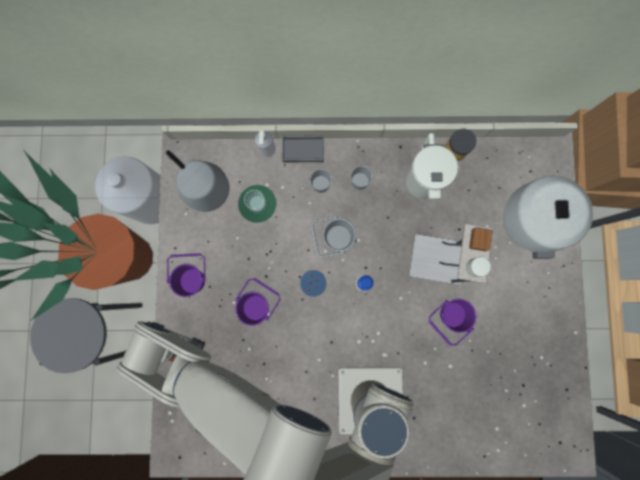

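The scene shows the only steel pail at scene (297,272) and top (339,235), with its handle out to +y. Possible confusions are the purple pails at scene (190,175), (415,220) and (497,262), and the handleless steel cups at (246,340) and (304,347). I choose the steel one. The rack is at scene (165,195).

```bash
cat > m.py <<'E'
from h import *
import pickle
from scipy.optimize import least_squares
ims=pickle.load(open("ims.pkl","rb"))
for n in ims:
    p=ims[n];w=cloud(p)
    near=(np.hypot(w[...,0]-560,w[...,1]-105)<170)
    rim=near&(w[...,2]>82)&(w[...,2]<105)&(w[...,0]>480)&(w[...,0]<650)&(w[...,1]<162)&(w[...,1]>30)
    P=w[rim];f=least_squares(lambda c:np.hypot(P[:,0]-c[0],P[:,1]-c[1])-52,[560,105],loss="soft_l1",f_scale=3)
    print(n,"rim",len(P),np.round(f.x,1),"z",np.round(np.percentile(P[:,2],[5,50,95])),np.round(f.cost,1))
    h=near&(w[...,2]>70)&(w[...,2]<105)&(w[...,1]>165)&(np.hypot(w[...,0]-f.x[0],w[...,1]-f.x[1])>60)&(w[...,1]<215)
    H=w[h];print("handle",len(H),np.round(np.percentile(H,[5,50,95],0),1).tolist())
    bar=H[H[:,1]>np.percentile(H[:,1],50)]
    vx,vy,x0,y0=cv2.fitLine(H[:,:2].astype(np.float32),cv2.DIST_HUBER,0,.01,.01).ravel();print("bar dir",np.degrees(np.arctan2(vy,vx)),x0,y0)
    # rack parts
    r=(abs(w[...,0]-480)<130)&(abs(w[...,1]+260)<150)
    for lo,hi in((3,12),(195,228),(235,256),(322,334)):
        Q=w[r&(w[...,2]>lo)&(w[...,2]<hi)]
        if len(Q)>5:
            b=cv2.minAreaRect(Q[:,:2].astype(np.float32));print(lo,hi,len(Q),np.round(np.median(Q,0),1),"rect",np.round(b[0],1),np.round(b[1],1),round(b[2],1))
sc=ims["scene"]["frame"]
a=cv2.resize(sc[225:325,240:350],None,fx=3.6,fy=3.6,interpolation=2)[:360]
b=cv2.resize(sc[110:275,100:235],None,fx=2.9,fy=2.9,interpolation=2)
H=max(a.shape[0],b.shape[0]);o=np.zeros((H,a.shape[1]+b.shape[1],3),np.uint8);o[:a.shape[0],:a.shape[1]]=a;o[:b.shape[0],a.shape[1]:]=b
cv2.imwrite("pics/crop0.png",o);print(o.shape)
E
python3 m.py
```

```text
scene rim 428 [559.5 107.4] z [83. 89. 93.] 5133.9
handle 297 [[430.9, 168.1, 74.1], [503.3, 188.2, 92.7], [608.5, 208.9, 100.1]]
bar dir 1.2191956 515.42615 187.77623
3 12 2621 [ 481.3 -239.2    5.7] rect [ 479.4 -259.3] [297.6 258.1] 89.5
195 228 283 [ 505.7 -256.2  210.2] rect [ 478.1 -254.2] [106.3 148.7] 80.1
235 256 116 [ 515.1 -306.7  245.3] rect [ 475.8 -291.6] [ 24.7 142.2] 75.7
322 334 834 [ 496.4 -253.8  328.5] rect [ 474.2 -275.7] [ 83.7 162.9] 79.7
top rim 262 [557.  107.2] z [83. 90. 97.] 3131.4
handle 131 [[433.6, 169.1, 86.7], [545.5, 186.6, 94.8], [608.4, 199.8, 102.8]]
bar dir 5.79078 539.17206 187.46172
3 12 1963 [ 477.7 -226.8    6.2] rect [ 480.7 -259.7] [299.2 258.4] 90.0
195 228 104 [ 454.3 -238.3  208.3] rect [ 456.5 -236.5] [132.1  78.6] 9.8
322 334 701 [ 468.3 -256.   328.6] rect [ 472.8 -276.8] [ 81.6 160.4] 79.7
(478, 788, 3)
```

View pics/crop0.png

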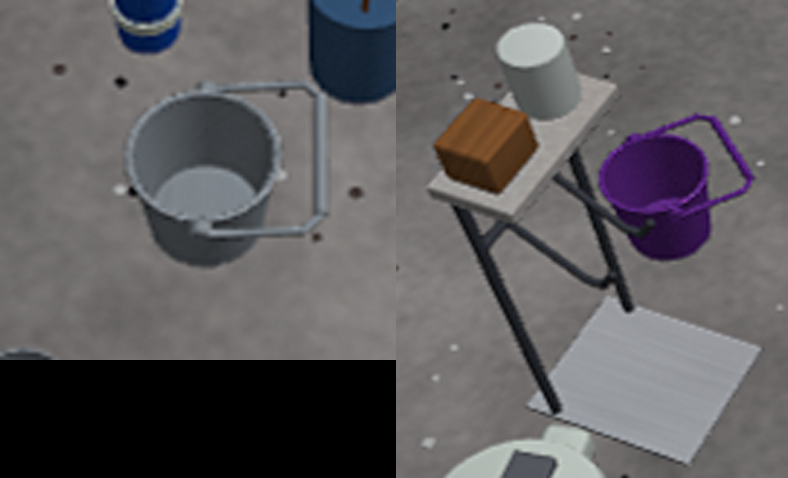

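```bash
cat > k.py <<'E'
from h import *
def RZ(a):return R.from_euler('z',a)
def RY(a):return R.from_euler('y',a)
o=ctrl.get_obs();q=o["qpos"];Rm=R.from_rotvec(o["orientation"])
C=(RZ(q[0])*RY(q[1]+q[2])*RZ(q[3])*RY(q[4])*RZ(q[5])).inv()*Rm
def wrist(Rt,q1,S):
    M=(RY(S).inv()*RZ(q1).inv()*Rt*C.inv()).as_euler('ZYZ');return M
def tool(th,barang,sgn):
    # bar dir angle (deg), tool tilted th(deg): fingers point down & to front-opposite (perp to bar, -y side)
    b=np.radians(barang);bx=np.array([np.cos(b),np.sin(b),0]);p=np.array([np.sin(b),-np.cos(b),0])
    t=np.radians(th);z=p*np.sin(t)+np.array([0,0,-1])*np.cos(t);x=sgn*bx;return R.from_matrix(np.stack([x,np.cross(z,x),z],1))
if __name__=="__main__":
    print("C",C.as_rotvec())
    for nm,ba,q1s,ths in(("pail",3,(20,36),(0,40,60)),("rack",-10.3,(-25,-12),(0,35,45))):
      for sg in(-1,1):
        for q1 in q1s:
          for S in(115,140):
            print(nm,sg,q1,S,[np.round(wrist(tool(th,ba,sg),np.radians(q1),np.radians(S)),2).tolist() for th in ths])
E
python3 k.py
python3 - <<'E'
from h import *
import pickle
ims=pickle.load(open("ims.pkl","rb"))
for n in ims:
    w=cloud(ims[n])
    m=(abs(w[...,0]-558)<42)&(w[...,1]>172)&(w[...,1]<205)&(w[...,2]>65)&(w[...,2]<105)
    P=w[m];vx,vy,x0,y0=cv2.fitLine(P[:,:2].astype(np.float32),cv2.DIST_HUBER,0,.01,.01).ravel()
    print(n,len(P),"bar ang",np.degrees(np.arctan(vy/vx)),"y at 558",y0+(558-x0)*vy/vx,"z",np.percentile(P[:,2],[10,50,90]))
    m=(abs(w[...,0]-558)<75)&(w[...,1]>160)&(w[...,1]<205)&(w[...,2]>65)&(w[...,2]<105)
    P=w[m];b=cv2.minAreaRect(P[:,:2].astype(np.float32));print(b)
    # prongs in rack frame
    a=np.radians(79.7);fx=-np.array([np.cos(a),np.sin(a)]);fy=np.array([-fx[1],fx[0]])
    o=np.array([482.4,-227.0]);d=w[...,:2]-o;u=d@fx;v=d@fy
    for lo,hi in((-48,-16),(16,48)):
        m=(v>lo)&(v<hi)&(w[...,2]>190)&(w[...,2]<245)&(u>-40)&(u<45)
        print(n,lo,m.sum(),"v",np.nanmedian(v[m]) if m.any() else 0,"u min/max",np.percentile(u[m],[3,97]) if m.any() else 0,"z",np.percentile(w[m][:,2],[5,95]) if m.any() else 0)
    # pot
    for q in ("cutlery_pot","cartridge"):
        s=finder
E
```

```text
C [-3.78402265e-16  2.39488745e-16  1.57079633e+00]
pail -1 20 115 [[-0.0, 1.13, -1.27], [-0.67, 1.42, -1.07], [-0.98, 1.59, -1.05]]
pail -1 20 140 [[-0.0, 0.7, -1.27], [-0.77, 1.09, -0.77], [-1.01, 1.35, -0.68]]
pail -1 36 115 [[-0.0, 1.13, -0.99], [-0.57, 1.56, -0.86], [-0.84, 1.79, -0.89]]
pail -1 36 140 [[-0.0, 0.7, -0.99], [-0.62, 1.2, -0.62], [-0.82, 1.49, -0.57]]
pail 1 20 115 [[0.0, 1.13, 1.87], [-0.67, 1.42, 2.07], [-0.98, 1.59, 2.09]]
pail 1 20 140 [[0.0, 0.7, 1.87], [-0.77, 1.09, 2.37], [-1.01, 1.35, 2.46]]
pail 1 36 115 [[0.0, 1.13, 2.15], [-0.57, 1.56, 2.28], [-0.84, 1.79, 2.25]]
pail 1 36 140 [[0.0, 0.7, 2.15], [-0.62, 1.2, 2.52], [-0.82, 1.49, 2.57]]
rack -1 -25 115 [[0.0, 1.13, -1.83], [-0.68, 1.07, -1.51], [-0.88, 1.09, -1.42]]
rack -1 -25 140 [[0.0, 0.7, -1.83], [-0.93, 0.77, -1.11], [-1.14, 0.85, -0.97]]
rack -1 -12 115 [[-0.0, 1.13, -1.6], [-0.66, 1.2, -1.33], [-0.84, 1.25, -1.27]]
rack -1 -12 140 [[-0.0, 0.7, -1.6], [-0.84, 0.88, -0.99], [-1.02, 0.98, -0.88]]
rack 1 -25 115 [[0.0, 1.13, 1.31], [-0.68, 1.07, 1.63], [-0.88, 1.09, 1.72]]
rack 1 -25 140 [[0.0, 0.7, 1
[... 272 characters left out ...]
 97.34315566]
((548.51025390625, 180.96754455566406), (130.29417419433594, 42.69279479980469), 1.398329496383667)
scene -48 95 v -29.767988044830812 u min/max [-23.33026152  42.85830132] z [196.79248194 225.82577956]
scene 16 100 v 33.983310677726735 u min/max [-23.7593136   43.13441959] z [197.28086021 224.39765323]
top 72 bar ang 9.226815 y at 558 191.94437 z [90.12885429 94.87997098 98.72818649]
((547.4192504882812, 183.0423126220703), (40.259315490722656, 126.79458618164062), 89.7208023071289)
top -48 53 v -33.10175284424391 u min/max [-22.70933044  34.78319253] z [197.78467341 220.98711665]
top 16 50 v 30.60217642781493 u min/max [-21.26619909  33.34499516] z [195.2688042  221.71260902]
```

```bash
cat > plan.py <<'E'
import json,os,sys
from h import *
from k import tool
F="cmd.json"
def load():
    if os.path.exists(F):
        d=json.load(open(F));return np.array(d["p"]),R.from_rotvec(d["r"])
    o=ctrl.get_obs();return np.array([224.695,583.195,222.675]),R.from_rotvec(o["orientation"])
def plan(wps,mm=36,deg=5.5):
    """wps: list of (pos, Rotation). Prints calls; assumes that they are all executed."""
    p,r=load();rows=[]
    for tp,tr in wps:
        tp=np.array(tp,float);rv=(r.inv()*tr).as_rotvec()
        n=int(np.ceil(max(np.linalg.norm(tp-p)/mm,np.degrees(np.linalg.norm(rv))/deg,1)))
        rows+=[(p+(tp-p)*i/n,r*R.from_rotvec(rv*i/n)) for i in range(1,n+1)];p,r=tp,tr
    bp,br=load()
    for i in range(0,len(rows),5):
        c=[]
        for a,b in rows[i:i+5]:
            s=np.round(2*br.inv().apply(a-bp))/2;t=np.round((br.inv()*b).as_rotvec(),3);c.append([s.tolist(),t.tolist()])
        print(json.dumps(c).replace("-0.0,","0,").replace("-0.0]","0]"))
        bp,br=bp+br.apply(c[-1][0]),br*R.from_rotvec(c[-1][1])
    json.dump({"p":bp.tolist(),"r":br.as_rotvec().tolist()},open(F,"w"));print("end",np.round(bp,1))
def check():
    o=st();p,r=load();print("err mm",np.round(o["ee_pos"]-p,1),"deg",round(np.degrees((r.inv()*R.from_rotvec(o["orientation"])).magnitude()),2))
E
python3 - <<'E'
from plan import *
t=tool(60,10,-1);z=t.apply([0,0,1]);b=np.array([543.5,190.5,90])
g=b-70*z;print(z,g)
plan([(g+[0,20,90],t)])
E
```

```text
[ 0.15038373 -0.85286853 -0.5       ] [532.97313868 250.20079724 125.        ]
[[[-31.0, -14.0, 0.5], [0.078, -0.022, -0.038]], [[-61.5, -28.0, 1.0], [0.157, -0.044, -0.076]], [[-92.5, -42.0, 2.0], [0.235, -0.065, -0.113]], [[-123.0, -56.0, 2.5], [0.314, -0.087, -0.151]], [[-154.0, -69.5, 3.0], [0.392, -0.109, -0.189]]]
[[[-27.0, -17.5, 10.0], [0.079, -0.022, -0.038]], [[-54.5, -35.0, 20.0], [0.157, -0.044, -0.076]], [[-81.5, -52.5, 30.0], [0.236, -0.065, -0.113]], [[-108.5, -70.0, 40.0], [0.314, -0.087, -0.151]], [[-136.0, -87.0, 50.5], [0.393, -0.109, -0.189]]]
[[[-22.0, -16.5, 19.5], [0.078, -0.022, -0.038]], [[-44.5, -32.5, 39.0], [0.157, -0.044, -0.076]], [[-66.5, -49.0, 58.5], [0.235, -0.066, -0.113]]]
end [532.8 270.  215. ]
```

Request:
servo_tool:
  deltas:
    - [[-31.0, -14.0, 0.5], [0.078, -0.022, -0.038]]
    - [[-61.5, -28.0, 1.0], [0.157, -0.044, -0.076]]
    - [[-92.5, -42.0, 2.0], [0.235, -0.065, -0.113]]
    - [[-123.0, -56.0, 2.5], [0.314, -0.087, -0.151]]
    - [[-154.0, -69.5, 3.0], [0.392, -0.109, -0.189]]
  grip: 0.4

```text
t: 1.12
ee_pos: [344.7, 462.1, 220.2]
orientation: [0.265, 3.03, -0.629]
ft_force: [0.3, 0.7, -0.7]
width: 58.0
grasp_force: 0.0
```

Request:
servo_tool:
  deltas:
    - [[-27.0, -17.5, 10.0], [0.079, -0.022, -0.038]]
    - [[-54.5, -35.0, 20.0], [0.157, -0.044, -0.076]]
    - [[-81.5, -52.5, 30.0], [0.236, -0.065, -0.113]]
    - [[-108.5, -70.0, 40.0], [0.314, -0.087, -0.151]]
    - [[-136.0, -87.0, 50.5], [0.393, -0.109, -0.189]]

```text
t: 1.53
ee_pos: [463.4, 341.7, 216.9]
orientation: [-0.048, 2.824, -1.21]
ft_force: [-0.6, 0.6, 0.1]
width: 27.5
grasp_force: 0.0
```

Request:
servo_tool:
  deltas:
    - [[-22.0, -16.5, 19.5], [0.078, -0.022, -0.038]]
    - [[-44.5, -32.5, 39.0], [0.157, -0.044, -0.076]]
    - [[-66.5, -49.0, 58.5], [0.235, -0.066, -0.113]]
    - [[-66.5, -49.0, 58.5], [0.235, -0.066, -0.113]]

```text
t: 1.87
ee_pos: [534.1, 266.2, 212.5]
orientation: [-0.233, 2.636, -1.533]
ft_force: [-0.7, -0.5, -1.3]
width: 26.2
grasp_force: 0.0
```

Run:
```python
from plan import *
check()
p=get_image("wrist");cv2.imwrite("pics/w1.png",p["frame"]);w=cloud(p)
T=np.array(p["pose"]);print(np.round(T,2).tolist())
f=(w[...,2]>75)&(w[...,2]<105)&(w[...,0]>470)&(w[...,0]<640)
m=f&(w[...,1]>172)&(w[...,1]<215)&(abs(w[...,0]-545)<40)
P=w[m];vx,vy,x0,y0=cv2.fitLine(P[:,:2].astype(np.float32),cv2.DIST_HUBER,0,.01,.01).ravel()
print(len(P),"ang",np.degrees(np.arctan(vy/vx)),"y@543.5",y0+(543.5-x0)*vy/vx,"z",np.percentile(P[:,2],[5,50,95]))
a=np.radians(10);d=w[...,:2]-[543.5,190.5];u=d@[np.cos(a),np.sin(a)];v=d@[-np.sin(a),np.cos(a)]
m=f&(abs(v)<6);print("bar extent u",np.percentile(u[m],[1,99]),m.sum())
P=w[f&(v<-20)&(v>-150)&(w[...,2]>84)];
from scipy.optimize import least_squares
s=least_squares(lambda c:np.hypot(P[:,0]-c[0],P[:,1]-c[1])-52,[558,107],loss="soft_l1",f_scale=3);print("rim",len(P),s.x)
for X in([543.5,190.5,90],[558,107,90]):print(np.round(proj(p,X)))
```

```text
{'t': 1.867, 'qpos': [0.811, 0.753, 1.475, -0.777, 1.68, -0.698], 'ee_pos': [534.126, 266.243, 212.541], 'orientation': [-0.233, 2.636, -1.533], 'ft_force': [-0.698, -0.504, -1.278], 'width': 26.163, 'grasp_force': 0.0}
err mm [ 1.4 -3.8 -2.4] deg 0.48
[[-0.09, 0.91, 0.39, 441.92], [0.49, 0.39, -0.78, 392.78], [-0.87, 0.12, -0.48, 293.69], [0.0, 0.0, 0.0, 1.0]]
1444 ang 11.4842825 y@543.5 190.4875 z [90.35123607 95.4732693  97.46375216]
bar extent u [-53.64047056  52.2434599 ] 1832
rim 2926 [558.03936998 106.25397327]
[415. 225.]
[352. 207.]
```

View pics/w1.png

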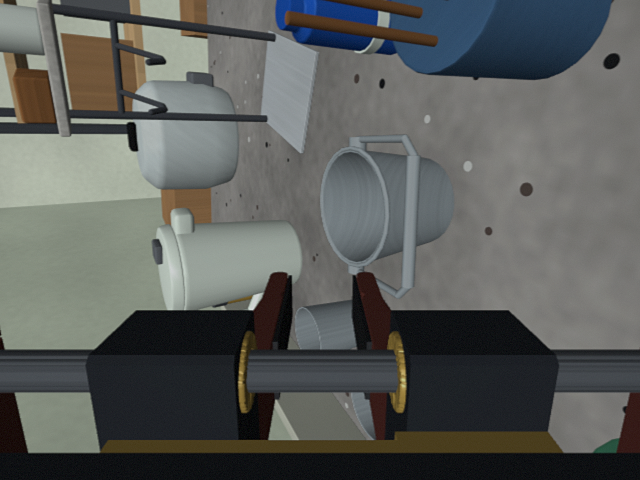

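Wrist view: the steel pail's rim is centred at about (355,207) and the bar mid at (411,222), which matches the measured bar mid (543,190.5,91). The rack's hook prongs are visible at about (155,60) and (160,105).

Run:
```python
from plan import *
check()
t=tool(60,11,-1);z=t.apply([0,0,1]);b=np.array([542.7,190.5,90.5])
plan([(b-55*z,t)],mm=25)
plan([(b+7*z,t)],mm=20)
```

```text
{'t': 1.917, 'qpos': [0.813, 0.751, 1.474, -0.773, 1.68, -0.696], 'ee_pos': [532.95, 268.056, 213.09], 'orientation': [-0.23, 2.639, -1.527], 'ft_force': [0.601, 0.026, 0.777], 'width': 26.116, 'grasp_force': 0.0}
err mm [ 0.2 -2.  -1.9] deg 0.26
[[[1.0, 13.5, 15.5], [0.0, -0.003, -0.002]], [[2.0, 27.0, 30.5], [0.0, -0.006, -0.004]], [[3.0, 40.5, 46.0], [0.0, -0.009, -0.005]], [[4.0, 54.0, 61.5], [0.0, -0.012, -0.007]], [[5.0, 67.5, 76.5], [0.0, -0.015, -0.009]]]
end [533.5 237.2 118.2]
[[[0, 0.0, 15.5], [0.0, 0.0, 0]], [[0, 0.0, 31.0], [0.0, 0.0, 0]], [[0, 0.0, 46.5], [0.0, 0.0, 0]], [[0, 0.0, 62.0], [0.0, 0.0, 0]]]
end [543.8 184.5  87.2]
```

Request:
servo_tool:
  deltas:
    - [[1.0, 13.5, 15.5], [0.0, -0.003, -0.002]]
    - [[2.0, 27.0, 30.5], [0.0, -0.006, -0.004]]
    - [[3.0, 40.5, 46.0], [0.0, -0.009, -0.005]]
    - [[4.0, 54.0, 61.5], [0.0, -0.012, -0.007]]
    - [[5.0, 67.5, 76.5], [0.0, -0.015, -0.009]]

```text
t: 2.33
ee_pos: [533.2, 238.2, 117.9]
orientation: [-0.252, 2.63, -1.513]
ft_force: [0.3, -0.2, 0.3]
width: 26.8
grasp_force: 0.0
```

Request:
servo_tool:
  deltas:
    - [[0, 0, 0], [0, 0, 0]]
    - [[0, 0, 0], [0, 0, 0]]
    - [[0, 0, 0], [0, 0, 0]]

```text
t: 2.58
ee_pos: [533.8, 238.4, 119.4]
orientation: [-0.252, 2.628, -1.514]
ft_force: [-0.3, -0.4, 0.3]
width: 26.3
grasp_force: 0.0
```

Run:
```python
from h import *
o=st()
print("want",[533.5,237.2,118.2])
p=get_image("wrist");w=cloud(p)
a=np.radians(11);d=w[...,:2]-[542.7,190.5];u=d@[np.cos(a),np.sin(a)];v=d@[-np.sin(a),np.cos(a)]
m=(abs(u)<40)&(abs(v)<14)&(w[...,2]>75)&(w[...,2]<105);print(m.sum())
P=w[m];print(np.median(v[m]),np.percentile(v[m],[5,95]),np.percentile(P[:,2],[5,50,95]))
t=R.from_rotvec(o["orientation"]);q=t.inv().apply(P-o["ee_pos"]);print("bar in tool y",np.percentile(q[:,1],[5,50,95]),"z",np.percentile(q[:,2],[2,50]))
```

```text
{'t': 2.583, 'qpos': [0.788, 0.851, 1.545, -0.8, 1.531, -0.595], 'ee_pos': [533.848, 238.406, 119.45], 'orientation': [-0.252, 2.628, -1.514], 'ft_force': [-0.328, -0.375, 0.32], 'width': 26.251, 'grasp_force': 0.0}
want [533.5, 237.2, 118.2]
2295
0.32009543927067813 [-4.05160875  1.91627829] [89.1293228  94.50353196 97.16145217]
bar in tool y [-7.04172171 -2.43297691  2.08787637] z [53.0859053  54.82519233]
```

```bash
cat > arc.py <<'E'
from plan import *
H=np.array([558,106.5,82]);o=np.array([-np.sin(np.radians(11)),np.cos(np.radians(11)),0])
def bar(f):return H+85*(np.cos(f)*o+np.sin(f)*np.array([0,0,1]))
E
python3 - <<'E'
from arc import *
import json
d=json.load(open("cmd.json"));p=np.array([533.5,237.2,118.2]);json.dump({"p":p.tolist(),"r":d["r"]},open("cmd.json","w"))
_,r=load();plan([(p+r.apply([0,-1.5,67]),r)],mm=14)
print("arc")
w=[]
for i in range(1,21):
    s=i/20;f=0.1+(1.571-0.1)*s;t=tool(60-20*s,11,-1);y=t.apply([0,1,0]);z=t.apply([0,0,1])
    w.append((bar(f)+(9+6*s)*z-3*(1-s/3)*y,t))
plan(w)
E
```

```text
[[[0.0, -0.5, 13.5], [0.0, 0.0, 0.0]], [[0.0, -0.5, 27.0], [0.0, 0.0, 0.0]], [[0, -1.0, 40.0], [0.0, 0.0, 0.0]], [[0, -1.0, 53.5], [0.0, 0.0, 0.0]], [[0, -1.5, 67.0], [0.0, 0.0, 0.0]]]
end [544.7 179.5  86. ]
arc
[[[1.0, -7.5, -4.0], [-0.017, 0.0, 0]], [[1.0, -13.0, -6.0], [-0.034, 0.0, 0]], [[1.0, -19.0, -7.0], [-0.052, 0.0, 0]], [[1.0, -25.0, -7.5], [-0.069, 0.0, 0]], [[1.0, -30.5, -8.0], [-0.087, 0.0, 0]]]
[[[0, -6.0, -0.5], [-0.017, 0.0, 0]], [[0, -12.0, 0], [-0.035, 0.0, 0]], [[0, -18.0, 0.5], [-0.052, 0.0, 0]], [[0, -24.0, 1.5], [-0.07, 0.0, 0]], [[0, -30.0, 3.0], [-0.087, 0.0, 0]]]
[[[0, -6.0, 1.5], [-0.018, 0.0, 0]], [[0, -11.5, 3.5], [-0.035, 0.0, 0]], [[0, -17.5, 5.5], [-0.052, 0.0, 0]], [[0, -23.0, 8.5], [-0.07, 0.0, 0]], [[0, -28.0, 11.5], [-0.087, 0.0, 0]]]
[[[0, -5.5, 3.0], [-0.018, 0.0, 0]], [[0, -10.5, 6.5], [-0.035, 0.0, 0]], [[0, -15.5, 10.5], [-0.053, 0.0, 0]], [[0, -20.0, 14.5], [-0.07, 0.0, 0]], [[0, -24.0, 19.0], [-0.088, 0.0, 0]]]
end [560.   95.7 156.8]
```

Request:
servo_tool:
  deltas:
    - [[0.0, -0.5, 13.5], [0.0, 0.0, 0.0]]
    - [[0.0, -0.5, 27.0], [0.0, 0.0, 0.0]]
    - [[0, -1.0, 40.0], [0.0, 0.0, 0.0]]
    - [[0, -1.0, 53.5], [0.0, 0.0, 0.0]]
    - [[0, -1.5, 67.0], [0.0, 0.0, 0.0]]

```text
t: 3.05
ee_pos: [544.7, 177.7, 85.3]
orientation: [-0.253, 2.629, -1.518]
ft_force: [0.3, 1.0, -0.3]
width: 26.2
grasp_force: 0.0
```

Request:
servo_tool:
  deltas:
    - [[0, 0, 0], [0, 0, 0]]
    - [[0, 0, 0], [0, 0, 0]]
    - [[0, 0, 0], [0, 0, 0]]
  grip: 0.63

```text
t: 3.3
ee_pos: [544.9, 179.4, 86.0]
orientation: [-0.252, 2.629, -1.517]
ft_force: [-0.5, 0.4, 0.3]
width: 16.5
grasp_force: 0.0
```

Run:
```python
from h import *
o=st();print("want 544.7 179.5 86")
ps=get_image("scene");pw=get_image("wrist")
a=np.zeros((480,800,3),np.uint8);a[:,:400]=pw["frame"][:,200:600];c=cv2.resize(ps["frame"][200:320,230:330],(400,480));a[:,400:]=c;cv2.imwrite("pics/w2.png",a)
```

```text
{'t': 3.3, 'qpos': [0.713, 0.873, 1.619, -0.861, 1.432, -0.557], 'ee_pos': [544.934, 179.445, 86.014], 'orientation': [-0.252, 2.629, -1.517], 'ft_force': [-0.521, 0.36, 0.273], 'width': 16.51, 'grasp_force': 0.0}
want 544.7 179.5 86
```

View pics/w2.png

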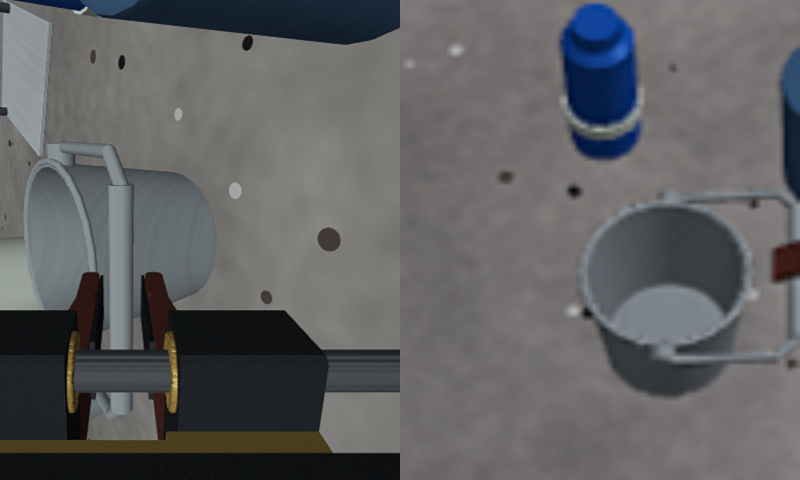

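The wrist part shows the bar at col 120, inside the fingers (col 92 to 152). The scene part shows a finger near the bar's middle. I'll raise the handle now.

Request:
servo_tool:
  deltas:
    - [[1.0, -7.5, -4.0], [-0.017, 0, 0]]
    - [[1.0, -13.0, -6.0], [-0.034, 0, 0]]
    - [[1.0, -19.0, -7.0], [-0.052, 0, 0]]
    - [[1.0, -25.0, -7.5], [-0.069, 0, 0]]
    - [[1.0, -30.5, -8.0], [-0.087, 0, 0]]

```text
t: 3.82
ee_pos: [545.6, 171.2, 117.6]
orientation: [-0.259, 2.699, -1.4]
ft_force: [0.2, 0.2, -0.2]
width: 15.9
grasp_force: 0.4
```

Request:
servo_tool:
  deltas:
    - [[0, -6.0, -0.5], [-0.017, 0, 0]]
    - [[0, -12.0, 0], [-0.035, 0, 0]]
    - [[0, -18.0, 0.5], [-0.052, 0, 0]]
    - [[0, -24.0, 1.5], [-0.07, 0, 0]]
    - [[0, -30.0, 3.0], [-0.087, 0, 0]]

```text
t: 4.23
ee_pos: [549.2, 151.3, 139.8]
orientation: [-0.266, 2.764, -1.286]
ft_force: [-0.1, 1.0, 0.0]
width: 16.2
grasp_force: 0.3
```

Request:
servo_tool:
  deltas:
    - [[0, -6.0, 1.5], [-0.018, 0, 0]]
    - [[0, -11.5, 3.5], [-0.035, 0, 0]]
    - [[0, -17.5, 5.5], [-0.052, 0, 0]]
    - [[0, -23.0, 8.5], [-0.07, 0, 0]]
    - [[0, -28.0, 11.5], [-0.087, 0, 0]]

```text
t: 4.65
ee_pos: [554.3, 124.8, 153.6]
orientation: [-0.272, 2.824, -1.168]
ft_force: [0.9, 1.1, 0.8]
width: 16.2
grasp_force: 0.2
```

Request:
servo_tool:
  deltas:
    - [[0, -5.5, 3.0], [-0.018, 0, 0]]
    - [[0, -10.5, 6.5], [-0.035, 0, 0]]
    - [[0, -15.5, 10.5], [-0.053, 0, 0]]
    - [[0, -20.0, 14.5], [-0.07, 0, 0]]
    - [[0, -24.0, 19.0], [-0.088, 0, 0]]

```text
t: 5.07
ee_pos: [560.1, 95.0, 156.9]
orientation: [-0.277, 2.88, -1.045]
ft_force: [0.5, 0.3, 0.5]
width: 16.7
grasp_force: 0.2
```

Run:
```python
from arc import *
check()
ps=get_image("scene");pw=get_image("wrist")
a=np.zeros((480,800,3),np.uint8);a[:,:400]=pw["frame"][:,100:500];c=cv2.resize(ps["frame"][190:310,230:330],(400,480));a[:,400:]=c;cv2.imwrite("pics/w3.png",a)
for n,p in(("s",ps),("w",pw)):
    w=cloud(p);m=(np.hypot(w[...,0]-558,w[...,1]-106)<62)&(w[...,2]>84)&(w[...,2]<94);P=w[m]
    from scipy.optimize import least_squares
    s=least_squares(lambda c:np.hypot(P[:,0]-c[0],P[:,1]-c[1])-52,[558,107],loss="soft_l1",f_scale=3);print(n,"rim",len(P),s.x,s.cost)
    d=w-H;u=d@[np.cos(np.radians(11)),np.sin(np.radians(11)),0];v=d@o
    m=(abs(v)<30)&(w[...,2]>150)&(w[...,2]<185)&(abs(u)<56)&(abs(u)>22)
    if m.any():print("bar v,z",m.sum(),np.percentile(v[m],[5,50,95]),np.percentile(w[m][:,2],[5,50,95]),np.percentile(u[m],[2,98]))
```

```text
{'t': 5.067, 'qpos': [0.487, 0.567, 1.773, -0.733, 1.16, -0.848], 'ee_pos': [560.121, 95.027, 156.93], 'orientation': [-0.277, 2.88, -1.045], 'ft_force': [0.49, 0.264, 0.466], 'width': 16.679, 'grasp_force': 0.184}
err mm [ 0.1 -0.7  0.1] deg 0.09
s rim 228 [560.51764768 106.50606515] 473.9214762826506
bar v,z 58 [-0.68748808  2.48718194  7.00700476] [164.98856039 170.40686386 174.16095959] [-36.70395576  55.7458143 ]
w rim 4544 [557.20597744 105.19829174] 7931.693708710007
bar v,z 3114 [-2.81543212  1.96904276  4.36098074] [165.26381817 171.11708052 173.06677331] [-54.77191287  50.66813453]
```

View pics/w3.png

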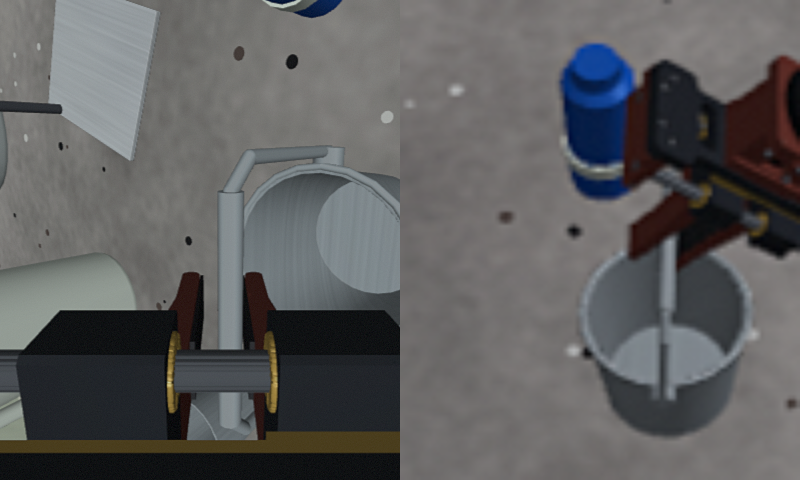

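Handle stands upright (bar at wrist-crop col 230 between the fingers; scene shows it edge-on over the pail at col 665), pail unmoved. Now I'll centre, insert to the grasp point and grip.

Run:
```python
from arc import *
_,r=load();p,_=load();print(r.inv().apply(bar(1.56)-p))
plan([(p+r.apply([1.5,0,4]),r)])
```

```text
[ -0.10167909   2.60793293 -15.4395586 ]
[[[1.5, 0.0, 4.0], [0.0, 0.0, 0.0]]]
end [559.   92.9 153.8]
```

Request:
servo_tool:
  deltas:
    - [[1.5, 0, 4.0], [0, 0, 0]]
    - [[1.5, 0, 4.0], [0, 0, 0]]

```text
t: 5.33
ee_pos: [558.5, 92.3, 153.2]
orientation: [-0.277, 2.879, -1.048]
ft_force: [0.2, 0.4, -0.3]
width: 15.8
grasp_force: 0.0
```

Request:
servo_tool:
  deltas:
    - [[0, 0, 0], [0, 0, 0]]
    - [[0, 0, 0], [0, 0, 0]]
    - [[0, 0, 0], [0, 0, 0]]
    - [[0, 0, 0], [0, 0, 0]]
    - [[0, 0, 0], [0, 0, 0]]
  grip: 1

```text
t: 5.75
ee_pos: [558.8, 93.1, 153.4]
orientation: [-0.278, 2.879, -1.047]
ft_force: [-0.3, 0.3, -4.1]
width: 9.2
grasp_force: 30.0
```

Run:
```python
from arc import *
p,r=load();c=p+r.apply([0,0,-18.7]);t=tool(54,11,-1);print("bar",c)
plan([(c+t.apply([0,0,18.7]),t)],deg=3.6)
import pickle;ims=pickle.load(open("ims.pkl","rb"))
for q in("cartridge","cutlery_pot","jug"):
    pp=get_image("top");w=cloud(pp)
    for s in finder.silhouettes(q,pp)[:1]:
        P=w[s["mask"]];P=P[P[:,2]>40];print(q,s["score"],np.round(np.percentile(P,[3,50,97],0)).tolist())
```

```text
bar [556.72480465 104.6667997  168.1034755 ]
[[[0.0, -1.0, 0], [0.061, 0.0, 0]], [[0.0, -2.5, -0.5], [0.122, 0.0, 0]], [[0.0, -3.5, -0.5], [0.184, 0.0, 0]], [[0.0, -4.5, -0.5], [0.245, 0.0, 0]]]
end [559.6  89.8 157. ]
cartridge 0.71 [[373.0, -1.0, 49.0], [395.0, 24.0, 117.0], [417.0, 46.0, 135.0]]
cutlery_pot 0.61 [[726.0, -7.0, 42.0], [779.0, 27.0, 67.0], [796.0, 62.0, 83.0]]
jug 0.61 [[671.0, -253.0, 74.0], [744.0, -187.0, 218.0], [849.0, -130.0, 229.0]]
```

Request:
servo_tool:
  deltas:
    - [[0, 0, 0], [0, 0, 0]]
    - [[0, 0, 0], [0, 0, 0]]
    - [[0, 0, 0], [0, 0, 0]]
  grip: 0.63

```text
t: 6.3
ee_pos: [559.4, 92.9, 154.3]
orientation: [-0.277, 2.878, -1.047]
ft_force: [0.3, -0.3, -0.2]
width: 16.2
grasp_force: 0.0
```

Request:
servo_tool:
  deltas:
    - [[0, -1.0, 0], [0.061, 0, 0]]
    - [[0, -2.5, -0.5], [0.122, 0, 0]]
    - [[0, -3.5, -0.5], [0.184, 0, 0]]
    - [[0, -4.5, -0.5], [0.245, 0, 0]]
    - [[0, -4.5, -0.5], [0.245, 0, 0]]

```text
t: 6.72
ee_pos: [559.2, 90.4, 156.0]
orientation: [-0.264, 2.71, -1.386]
ft_force: [-0.4, -0.1, -0.3]
width: 16.4
grasp_force: 0.0
```

Request:
servo_tool:
  deltas:
    - [[0, 0, 0], [0, 0, 0]]
    - [[0, 0, 0], [0, 0, 0]]
    - [[0, 0, 0], [0, 0, 0]]
    - [[0, 0, 0], [0, 0, 0]]
    - [[0, 0, 0], [0, 0, 0]]
  grip: 1

```text
t: 7.13
ee_pos: [559.7, 89.5, 157.3]
orientation: [-0.26, 2.712, -1.38]
ft_force: [-0.4, 0.2, -3.9]
width: 9.1
grasp_force: 30.0
```

Run:
```python
from arc import *
check()
p,r=load()
plan([(p+[0,0,30],r)],mm=10)
plan([(p+[0,0,72],r)],mm=18)
# to pre-hook: 130 in front of the seat, oriented to the rack
t=tool(54,-10.3,-1);seat=np.array([482.4,-227,205]);fr=np.array([.179,.984,0])
pre=seat+130*fr+[0,0,35]+t.apply([0,0,18.7]);print("pre",pre)
plan([(pre,t)],mm=22,deg=4)
```

```text
{'t': 7.133, 'qpos': [0.56, 0.668, 1.75, -0.893, 1.32, -0.69], 'ee_pos': [559.692, 89.545, 157.287], 'orientation': [-0.26, 2.712, -1.38], 'ft_force': [-0.431, 0.189, -3.94], 'width': 9.085, 'grasp_force': 29.999}
err mm [ 0.1 -0.3  0.2] deg 0.08
[[[0, -8.0, -6.0], [0.0, 0.0, 0.0]], [[0, -16.0, -12.0], [0.0, 0.0, 0.0]], [[0, -24.5, -17.5], [0.0, 0.0, 0.0]]]
end [559.7  89.6 187.2]
[[[0, -11.5, -8.5], [0.0, 0.0, 0.0]], [[0, -22.5, -16.5], [0.0, 0.0, 0.0]], [[0, -34.0, -25.0], [0.0, 0.0, 0.0]]]
end [559.6  89.8 229.4]
pre [ 502.96496963 -113.96482069  229.00841578]
[[[9.5, -11.0, 15.5], [0, 0.03, 0.022]], [[19.0, -22.0, 30.5], [0, 0.06, 0.044]], [[28.5, -33.5, 46.0], [0, 0.09, 0.066]], [[38.0, -44.5, 61.5], [0, 0.12, 0.087]], [[47.5, -55.5, 76.5], [0, 0.151, 0.109]]]
[[[5.5, -12.0, 16.5], [0, 0.03, 0.022]], [[11.5, -24.0, 33.0], [0, 0.06, 0.044]], [[17.0, -35.5, 49.5], [0, 0.09, 0.066]], [[23.0, -47.5, 66.0], [0, 0.12, 0.087]], [[28.5, -59.5, 82.5], [0, 0.15, 0.109]]]
end [ 503.1 -113.9  229. ]
```

Request:
servo_tool:
  deltas:
    - [[0, -8.0, -6.0], [0, 0, 0]]
    - [[0, -16.0, -12.0], [0, 0, 0]]
    - [[0, -24.5, -17.5], [0, 0, 0]]

```text
t: 7.38
ee_pos: [559.8, 89.6, 188.4]
orientation: [-0.261, 2.711, -1.382]
ft_force: [0.1, 0.4, -2.9]
width: 9.2
grasp_force: 30.0
```

Request:
servo_tool:
  deltas:
    - [[0, -11.5, -8.5], [0, 0, 0]]
    - [[0, -22.5, -16.5], [0, 0, 0]]
    - [[0, -34.0, -25.0], [0, 0, 0]]

```text
t: 7.63
ee_pos: [559.7, 89.9, 231.3]
orientation: [-0.261, 2.711, -1.381]
ft_force: [0.3, 1.2, -2.8]
width: 9.3
grasp_force: 30.0
```

Request:
servo_tool:
  deltas:
    - [[9.5, -11.0, 15.5], [0, 0.03, 0.022]]
    - [[19.0, -22.0, 30.5], [0, 0.06, 0.044]]
    - [[28.5, -33.5, 46.0], [0, 0.09, 0.066]]
    - [[38.0, -44.5, 61.5], [0, 0.12, 0.087]]
    - [[47.5, -55.5, 76.5], [0, 0.151, 0.109]]

```text
t: 8.05
ee_pos: [530.9, -12.7, 230.7]
orientation: [-0.006, 2.797, -1.425]
ft_force: [0.8, -0.4, -3.6]
width: 9.2
grasp_force: 30.0
```

Request:
servo_tool:
  deltas:
    - [[5.5, -12.0, 16.5], [0, 0.03, 0.022]]
    - [[11.5, -24.0, 33.0], [0, 0.06, 0.044]]
    - [[17.0, -35.5, 49.5], [0, 0.09, 0.066]]
    - [[23.0, -47.5, 66.0], [0, 0.12, 0.087]]
    - [[28.5, -59.5, 82.5], [0, 0.15, 0.109]]

```text
t: 8.47
ee_pos: [503.0, -114.8, 230.3]
orientation: [-0.247, -2.718, 1.385]
ft_force: [0.7, -0.6, -3.1]
width: 8.9
grasp_force: 30.0
```

Request:
servo_tool:
  deltas:
    - [[0, 0, 0], [0, 0, 0]]
    - [[0, 0, 0], [0, 0, 0]]
    - [[0, 0, 0], [0, 0, 0]]

```text
t: 8.72
ee_pos: [503.5, -113.6, 229.7]
orientation: [-0.245, -2.719, 1.385]
ft_force: [0.6, 0.3, -3.9]
width: 9.6
grasp_force: 30.0
```

Run:
```python
from plan import *
check();p0,r=load();bar=p0+r.apply([0,0,-18.7])
a=np.radians(79.7);fx=-np.array([np.cos(a),np.sin(a)]);fy=np.array([-fx[1],fx[0]]);O=np.array([482.4,-227.0])
print("bar u,v cmd",(bar[:2]-O)@fx,(bar[:2]-O)@fy,bar[2])
pw=get_image("wrist");ps=get_image("scene")
im=np.zeros((480,800,3),np.uint8);im[:,:450]=pw["frame"][:,50:500];im[:,450:]=cv2.resize(ps["frame"][115:275,115:232],(350,480));cv2.imwrite("pics/w4.png",im)
for n,p in(("w",pw),("s",ps)):
    w=cloud(p);d=w[...,:2]-O;u=d@fx;v=d@fy;z=w[...,2]
    for lo,hi in((-44,-18),(18,44)):
        m=(v>lo)&(v<hi)&(z>190)&(z<240)&(u>-40)&(u<25)
        if m.sum()>5:
            print(n,lo,m.sum(),"v",np.round(np.percentile(v[m],[5,50,95]),1),"u",np.round(np.percentile(u[m],[2,98]),1),"z",np.round(np.percentile(z[m],[5,95]),1))
            k=m&(u<-15);print("  tip ztop",np.round(np.percentile(z[k],95),1) if k.any() else 0,"trough z top",[ (c,round(float(np.percentile(z[m&(abs(u-c)<4)],50)),1)) for c in(-12,-6,0,6,12,18) if (m&(abs(u-c)<4)).any()])
    m=(z>300)&(z<332)&(abs(v)<100)&(u>-30)&(u<120);
    if m.any():b=cv2.minAreaRect(np.stack([u[m],v[m]],-1).astype(np.float32));print("shelf u,v",b,"minu",np.percentile(u[m],2))
    m=(u<-95)&(u>-165)&(abs(v)<53)&(abs(v)>16)&(z>215)&(z<262)
    if m.any():print("bar u",np.percentile(u[m],[5,50,95]),"v",np.percentile(v[m],[2,98]),"z",np.percentile(z[m],[5,50,95]))
```

```text
{'t': 8.717, 'qpos': [0.217, 0.502, 1.842, -0.863, 1.382, -0.736], 'ee_pos': [503.5, -113.55, 229.697], 'orientation': [-0.245, -2.719, 1.385], 'ft_force': [0.557, 0.333, -3.897], 'width': 9.62, 'grasp_force': 30.001}
err mm [0.4 0.4 0.7] deg 0.08
bar u,v cmd -130.1047812097544 0.1673521495850888 239.97025873091303
w -44 597 v [-34.6 -32.  -27.9] u [-23.   24.2] z [197.5 219.8]
  tip ztop 220.4 trough z top [(-12, 202.1), (-6, 197.2), (0, 199.0), (6, 199.9), (12, 202.4), (18, 206.5)]
w 18 668 v [29.2 31.2 35.5] u [-23.4  23.8] z [197.1 219.3]
  tip ztop 220.4 trough z top [(-12, 202.6), (-6, 197.6), (0, 199.6), (6, 200.3), (12, 202.0), (18, 206.3)]
shelf u,v ((44.98551559448242, -1.8523635864257812), (69.63381958007812, 153.2303466796875), 0.16595715284347534) minu 11.346441973217674
bar u [-134.46711019 -132.73120891 -128.4066115 ] v [-51.74257116  51.36587417] z [237.91394156 243.21996354 245.81849595]
s -44 61 v [-34.8 -29.6 -26.7] u [-24.  24.] z [197.4 219.7]
  tip ztop 220.4 trough z top [(-12, 202.6), (-6, 200.5), (0, 199.1), (6, 199.0), (12, 200.7), (18, 205.9)]
s 18 66 v [29.6 33.9 36.8] u [-24.3  24.3] z [197.6 215.5]
  tip ztop 219.1 trough z top [(-12, 206.0), (-6, 198.7), (0, 198.6), (6, 198.6), (12, 203.5), (18, 206.7)]
shelf u,v ((49.14201354980469, 0.8477020263671875), (162.25511169433594, 82.05322265625), 89.96916961669922) minu 9.380197023991418
bar u [-136.51547939 -133.34309424 -128.39558388] v [-37.02018432  52.49603913] z [237.8118284  242.81165619 246.09582685]
```

View pics/w4.png

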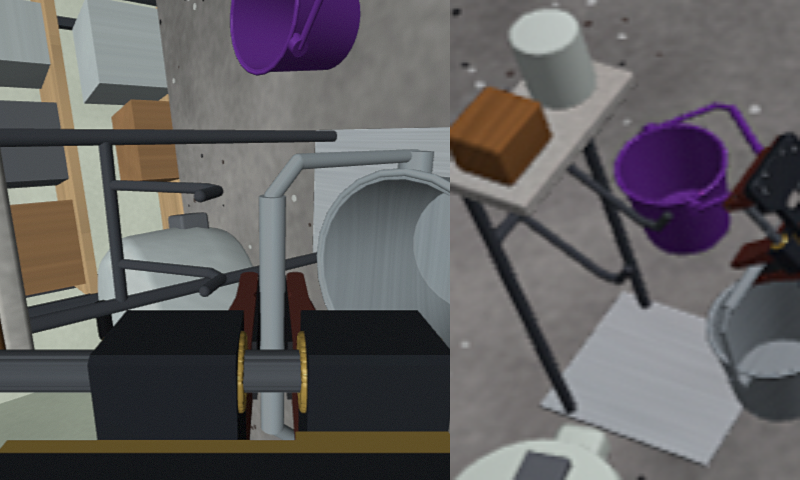

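Picture 4: the pail hangs level in the grip. The prong tips are at wrist-crop (210,193) and (212,285), the tray below. The bar is centred on the prongs to about 1 mm, so I can go in.

Run:
```python
from plan import *
t=tool(54,-10.3,-1);seat=np.array([482.4,-227,204.5]);fr=np.array([.179,.984,0]);g=t.apply([0,0,18.7])
plan([(seat+60*fr+[0,0,28]+g,t)],mm=15)
plan([(seat-0*fr+[0,0,27]+g,t)],mm=12.1)
plan([(seat+[0,0,6]+g,t)],mm=5)
```

```text
[[[0.0, -7.0, 12.0], [0, 0.0, 0.0]], [[0.0, -14.0, 24.5], [0, 0.0, 0.0]], [[0.0, -21.0, 36.5], [0, 0.0, 0.0]], [[0.0, -28.0, 49.0], [0, 0.0, 0.0]], [[0.0, -35.0, 61.0], [0, 0.0, 0.0]]]
end [ 490.6 -182.7  221.5]
[[[0.0, -7.0, 10.0], [0, 0.0, 0.0]], [[0.0, -14.0, 19.5], [0, 0.0, 0.0]], [[0.0, -20.5, 29.5], [0, 0.0, 0.0]], [[0.0, -27.5, 39.5], [0, 0.0, 0.0]], [[0.0, -34.5, 49.5], [0, 0.0, 0.0]]]
end [ 479.9 -242.1  220.3]
[[[0.0, 3.5, 2.5], [0, 0.0, 0.0]], [[0.0, 7.0, 5.0], [0, 0.0, 0.0]], [[0.0, 10.0, 7.5], [0, 0.0, 0.0]], [[0.0, 13.5, 9.5], [0, 0.0, 0.0]], [[0.0, 17.0, 12.0], [0, 0.0, 0.0]]]
end [ 479.9 -241.8  199.5]
```

Request:
servo_tool:
  deltas:
    - [[0, -7.0, 12.0], [0, 0, 0]]
    - [[0, -14.0, 24.5], [0, 0, 0]]
    - [[0, -21.0, 36.5], [0, 0, 0]]
    - [[0, -28.0, 49.0], [0, 0, 0]]
    - [[0, -35.0, 61.0], [0, 0, 0]]

```text
t: 9.23
ee_pos: [490.0, -184.3, 221.3]
orientation: [-0.244, -2.717, 1.385]
ft_force: [0.1, 0.2, -2.9]
width: 8.7
grasp_force: 30.0
```

Request:
servo_tool:
  deltas:
    - [[0, -7.0, 10.0], [0, 0, 0]]
    - [[0, -14.0, 19.5], [0, 0, 0]]
    - [[0, -20.5, 29.5], [0, 0, 0]]
    - [[0, -27.5, 39.5], [0, 0, 0]]
    - [[0, -34.5, 49.5], [0, 0, 0]]

```text
t: 9.65
ee_pos: [479.6, -243.3, 220.4]
orientation: [-0.245, -2.718, 1.385]
ft_force: [0.4, -1.0, -3.6]
width: 9.0
grasp_force: 30.0
```

Request:
servo_tool:
  deltas:
    - [[0, 0, 0], [0, 0, 0]]
    - [[0, 0, 0], [0, 0, 0]]
    - [[0, 0, 0], [0, 0, 0]]

```text
t: 9.9
ee_pos: [480.0, -242.0, 220.3]
orientation: [-0.245, -2.718, 1.385]
ft_force: [-0.4, 0.0, -2.9]
width: 9.3
grasp_force: 30.0
```

Request:
servo_tool:
  deltas:
    - [[0, 3.5, 2.5], [0, 0, 0]]
    - [[0, 7.0, 5.0], [0, 0, 0]]
    - [[0, 10.0, 7.5], [0, 0, 0]]
    - [[0, 13.5, 9.5], [0, 0, 0]]
    - [[0, 17.0, 12.0], [0, 0, 0]]

```text
t: 10.32
ee_pos: [480.0, -241.5, 198.9]
orientation: [-0.243, -2.718, 1.385]
ft_force: [-0.3, -0.5, -3.7]
width: 9.1
grasp_force: 30.0
```

Request:
servo_tool:
  deltas:
    - [[0, 1.5, 1.0], [0, 0, 0]]
    - [[0, 3.0, 2.0], [0, 0, 0]]
    - [[0, 4.0, 3.0], [0, 0, 0]]
    - [[0, 4.0, 3.0], [0, 0, 0]]
    - [[0, 4.0, 3.0], [0, 0, 0]]

```text
t: 10.73
ee_pos: [480.0, -241.9, 194.7]
orientation: [-0.245, -2.718, 1.385]
ft_force: [-0.1, -0.4, -2.6]
width: 9.2
grasp_force: 30.0
```

Request:
servo_tool:
  deltas:
    - [[0, 1.0, 0.5], [0, 0, 0]]
    - [[0, 1.0, 0.5], [0, 0, 0]]
    - [[0, 1.0, 0.5], [0, 0, 0]]

```text
t: 10.98
ee_pos: [480.0, -241.9, 194.3]
orientation: [-0.245, -2.717, 1.387]
ft_force: [-2.0, 1.3, 5.5]
width: 9.2
grasp_force: 30.0
```

Request:
servo_tool:
  deltas:
    - [[0, 0.5, 0.5], [0, 0, 0]]
    - [[0, 0.5, 0.5], [0, 0, 0]]
    - [[0, 0.5, 0.5], [0, 0, 0]]

```text
t: 11.23
ee_pos: [480.0, -242.0, 194.2]
orientation: [-0.246, -2.716, 1.388]
ft_force: [-2.7, 3.8, 10.3]
width: 9.1
grasp_force: 30.0
```

Run:
```python
from plan import *
st()
pw=get_image("wrist");ps=get_image("scene")
im=np.zeros((480,800,3),np.uint8);im[:,:450]=pw["frame"][:,50:500];im[:,450:]=cv2.resize(ps["frame"][115:275,115:232],(350,480));cv2.imwrite("pics/w5.png",im)
```

```text
{'t': 11.233, 'qpos': [-0.013, 0.52, 1.941, -1.037, 1.191, -0.731], 'ee_pos': [480.008, -242.025, 194.18], 'orientation': [-0.246, -2.716, 1.388], 'ft_force': [-2.668, 3.84, 10.253], 'width': 9.078, 'grasp_force': 30.002}
```

View pics/w5.png

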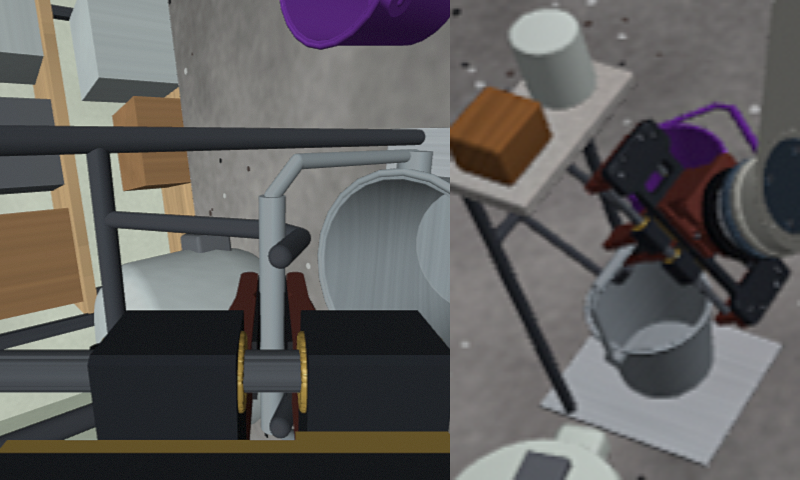

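The bar rests in both troughs (wrist crop: prong tips curling in front of the bar at (290,240) and (285,415)), and the force is now upward. I'll ease the preload, release gently and back out.

Request:
servo_tool:
  deltas:
    - [[0, -0.5, -0.5], [0, 0, 0]]
    - [[0, -1.0, -0.5], [0, 0, 0]]
    - [[0, -1.0, -0.5], [0, 0, 0]]

```text
t: 11.58
ee_pos: [480.0, -242.0, 194.3]
orientation: [-0.245, -2.718, 1.386]
ft_force: [-2.3, 3.2, 4.8]
width: 9.2
grasp_force: 30.0
```

Request:
servo_tool:
  deltas:
    - [[0, 0, 0], [0, 0, 0]]
    - [[0, 0, 0], [0, 0, 0]]
    - [[0, 0, 0], [0, 0, 0]]
    - [[0, 0, 0], [0, 0, 0]]
    - [[0, 0, 0], [0, 0, 0]]
  grip: 0.4

```text
t: 12.0
ee_pos: [479.9, -242.0, 193.6]
orientation: [-0.244, -2.717, 1.385]
ft_force: [-0.6, -0.8, -0.2]
width: 26.2
grasp_force: 0.0
```

Request:
servo_tool:
  deltas:
    - [[0, 0, -4], [0, 0, 0]]
    - [[0, 0, -8], [0, 0, 0]]
    - [[0, 0, -14], [0, 0, 0]]
    - [[0, 0, -20], [0, 0, 0]]
    - [[0, 0, -28], [0, 0, 0]]

```text
t: 12.42
ee_pos: [484.0, -219.2, 210.7]
orientation: [-0.244, -2.717, 1.385]
ft_force: [0.2, -0.3, -0.1]
width: 26.3
grasp_force: 0.0
```

Request:
servo_tool:
  deltas:
    - [[0, 0, -15], [0, 0, 0]]
    - [[0, 0, -35], [0, 0, 0]]
    - [[0, 0, -60], [0, 0, 0]]
    - [[0, 0, -85], [0, 0, 0]]
    - [[0, 0, -105], [0, 0, 0]]

```text
t: 12.83
ee_pos: [499.7, -133.9, 273.7]
orientation: [-0.244, -2.719, 1.385]
ft_force: [0.2, -0.2, 0.6]
width: 26.7
grasp_force: 0.0
```

Request:
servo_tool:
  deltas:
    - [[0, 0, 0], [0, 0, 0]]
    - [[0, 0, 0], [0, 0, 0]]
    - [[0, 0, 0], [0, 0, 0]]
    - [[0, 0, 0], [0, 0, 0]]
    - [[0, 0, 0], [0, 0, 0]]

```text
t: 13.25
ee_pos: [498.5, -136.7, 271.4]
orientation: [-0.245, -2.716, 1.385]
ft_force: [-0.7, -0.8, -0.3]
width: 26.0
grasp_force: 0.0
```

Run:
```python
from plan import *
st()
pw=get_image("wrist");ps=get_image("scene")
im=np.zeros((480,800,3),np.uint8);im[:,:450]=pw["frame"][:,50:500];im[:,450:]=cv2.resize(ps["frame"][115:275,115:232],(350,480));cv2.imwrite("pics/w6.png",im)
a=np.radians(79.7);fx=-np.array([np.cos(a),np.sin(a)]);fy=np.array([-fx[1],fx[0]]);O=np.array([482.4,-227.0])
for i in range(2):
    w=cloud(pw);d=w[...,:2]-O;u=d@fx;v=d@fy;z=w[...,2]
    m=(abs(v)<26)&(abs(u)<14)&(z>190)&(z<222);print("bar",m.sum(),np.percentile(u[m],[5,50,95]),np.percentile(z[m],[5,50,95]))
    m=(np.hypot(u,v)<75)&(z>112)&(z<150);print("rim",m.sum(),[np.round(np.percentile(q[m],[2,98]),1).tolist() for q in(u,v,z)])
    if i==0:pw=get_image("wrist")
```

```text
{'t': 13.25, 'qpos': [0.178, 0.428, 1.843, -0.875, 1.41, -0.814], 'ee_pos': [498.466, -136.708, 271.436], 'orientation': [-0.245, -2.716, 1.385], 'ft_force': [-0.702, -0.822, -0.266], 'width': 26.047, 'grasp_force': 0.0}
bar 943 [-3.97745592 -2.24021354  2.49843359] [203.89942532 208.70548921 210.8471593 ]
rim 5408 [[-54.2, 51.6], [-59.2, 63.3], [112.6, 139.2]]
bar 940 [-3.93683963 -2.32971281  2.23895848] [203.70780013 208.74677765 210.88770157]
rim 5385 [[-54.3, 51.4], [-59.5, 63.3], [112.6, 139.4]]
```

View pics/w6.png

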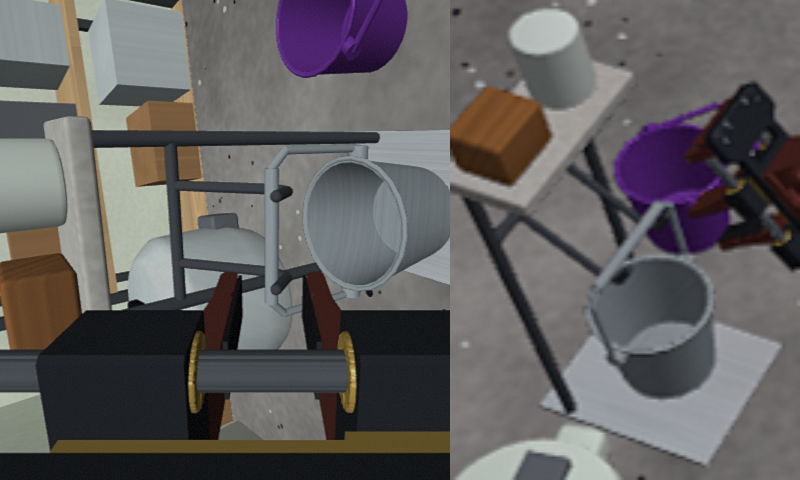

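The pail hangs on both prongs (prong tips at (282,192) and (280,285) in the wrist crop, bar between them at col 272), level and still. The gripper is well clear. I'll let it settle briefly, then hand in.

Request:
servo_tool:
  deltas:
    - [[0, 0, -20], [0, 0, 0]]
    - [[0, 0, -40], [0, 0, 0]]
    - [[0, 0, -40], [0, 0, 0]]
    - [[0, 0, -40], [0, 0, 0]]
    - [[0, 0, -40], [0, 0, 0]]

```text
t: 13.82
ee_pos: [504.5, -104.7, 295.0]
orientation: [-0.244, -2.717, 1.385]
ft_force: [0.2, -0.3, -1.1]
width: 26.4
grasp_force: 0.0
```

Request:
servo_tool:
  deltas:
    - [[0, 0, 0], [0, 0, 0]]
    - [[0, 0, 0], [0, 0, 0]]
    - [[0, 0, 0], [0, 0, 0]]
    - [[0, 0, 0], [0, 0, 0]]
    - [[0, 0, 0], [0, 0, 0]]

```text
t: 14.23
ee_pos: [504.8, -104.4, 295.3]
orientation: [-0.245, -2.717, 1.385]
ft_force: [-0.7, 0.4, 0.5]
width: 26.4
grasp_force: 0.0
```

```bash
python3 -c "
from workcell import close_job
print(close_job())"
```

```text
the job is handed in; nothing more can be done
None
```

I raised the handle upright with the pail still on the ledge, then hung the pail by the middle of its bar on both prongs and let go; it hung free and still with the gripper clear, and I handed the job in at about 14 s.

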